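# Turn on the cold stop tap with the loose key

### The job

The washing machine needs its cold water: lift the tee key off the red hot tap without turning that tap, feel it down over the hidden flat spindle of the blue cold tap until it drops fully home, and turn it anticlockwise as far as it goes so that the cold tap is fully open. Then lift the key off and set it down, upright and not dropped, in the empty middle pocket at the end of the cleaning caddy, leaving the other things on the bench where they are.

Things in the scene. Friction and masses are not known exactly. Their poses are not given: they have to be found in the camera images.
- tee_key: Loose brass tee key, 122 mm tall, 0.18 to 0.31 kg, upright on the hot tap's spindle at the start. Origin: centre of the socket's lower end; z up the shank, x along the cross-bar. Socket 20 (x) by 15 mm, with a slot open below, 15 mm deep, 14 (x) by 9 mm. At 16 to 40 mm a round guide collar 32 mm across, tapered below; 14 mm shank. Home on a spindle it stands by itself and can be let go and regripped.
- key_bar (a point): Middle of the key's flat cross-bar, 112 mm above the key's origin; axes as the key's. The bar is 66 mm along x, 13 mm along y (pinch it across y) and 20 mm tall, 102 to 122 mm above the origin.
- cold_stop: Cold stop tap, chrome with a blue collar, fixed to the bench. Origin on the bench under the spindle's axis, z up, x towards its outlet pipe (ends 96 mm out, 47 mm high). On top a round hood, 45 mm outside and 35 mm inside, rim 110 mm above the bench, that guides the key's collar down onto a flat brass spindle, 12 by 7 mm, standing in it on the axis, upper edges bevelled 1.2 mm.
- cold_stop_spindle_top (a point): Top of the cold spindle, 80 mm above the bench, 30 mm below the hood's rim. Which way its flat stands is not reported, differs every time and has nothing to do with these axes: feel for it. Out of line the key rides with its lower end 78 to 80 mm above the bench; in line (within some 10 degrees, every half turn) it drops home, lower end at 65 mm. A push of 3 to 10 N will do.
- hot_stop: Hot stop tap, the same in every size but with a red collar. It is open and is to stay so. The key stands home on its spindle at the start, lower end 65 mm above the bench.
- cold_spindle (a joint): Cold spindle's turn, rad: 0 shut, 1.571 fully open (hard stops), growing anticlockwise from above. It turns at about 0.25 N m and stays where left. Starts at 0 to 0.1. Fully open: above 1.40. The key, when home, has about 10 degrees of play either way before it bites. When felt for clockwise, the spindle backs against its shut stop and cannot follow the key.
- hot_spindle (a joint): The same for the hot tap: 1.50 to 1.571 at the start; it must stay above 1.25.
- caddy: Dark grey open caddy, 140 mm (its x) by 240 mm (its y), rim 85 mm above the bench, fixed; wooden handle folded down on its +x side. Origin: centre of its underside. Three pockets lie in a row across its -y end behind 74 mm high partitions; the outer two are filled (to 60 and 71 mm), the middle one is empty. A bottle 150 mm tall stands in the large bay at the +y end.
- key_pocket (a point): Centre of the floor of the caddy's empty middle pocket, 4 mm above the bench; the pocket is 44 mm along x, 48 mm along y (axes as the caddy's). Let go in it, the key leans against the pocket's side.
- spanner: Steel spanner, 170 mm, lying between the taps; leave it. Origin: under its handle-to-head middle.
- scrub_brush: Wooden brush lying on the right; leave it. Origin: under its handle-to-head middle.
- detergent: Blue bottle, 150 mm tall, back right; leave it. Origin: centre of its base.
- softener: White bottle, 190 mm tall, back left; leave it. Origin: centre of its base.
- stain_can: Orange can, 140 mm tall, 60 mm across, right; leave it. Origin: centre of its base.
- scoop_cup: Clear cup, 70 mm tall, back; leave it. Origin: centre of its base.
- peg_jar: Glass jar, 90 mm tall, back; leave it. Origin: centre of its base.
- bench_spray: Clear bottle with a blue cap, 150 mm tall, 58 mm across, in the caddy's large bay; leave it. Origin: centre of its base.
Mind the look-alikes: they are no part of the job. There is more than one size of the tee_key; the job needs the middle-sized.

How it is judged:
By the outcome, as a careful person would: the job done as asked, in the order asked, and still so for the second after the job is handed in, with the robot touching nothing.
It also fails if it takes over 72 s, if anything falls off the work surface, if the arm or the gripper's body presses on something with over 40 N, if the wrist force passes 120 N, or if a joint passes its speed limit or range.

### The arm

A 7-joint arm with a two-finger parallel gripper is mounted at the origin on the work surface. World frame = base frame: x ahead of the robot, y to its left, z up, the work surface at z = 0. Lengths are in m, angles in rad, forces in N, time in s.
With the tool pointing down it reaches from about 0.4 to 0.85 m from the base axis. Payload 10.4 kg.
Tool frame: the origin (TCP) lies on the centre line of the jaws, within the pads' length; the fingertips stand 14 mm ahead of it and the grasp point (between the pads) lies 5 mm behind it (manip.tip_reach is the distance from the TCP to the fingertips, in m); z points along the fingers, y is the line along which they close (so a half turn about z gives the same grasp; the last joint's range is limited). The gripper opens to 85 mm and grips with 20 to 120 N. Pads are 22 mm wide; open, the fingers measure 114 mm over their backs; the gripper's body (76 mm by 85 mm) begins 54 mm behind the grasp point. The pads swing forward as they close: fully open they stand 13 mm farther back than shut.
Start: joints at [1.155, 0.332, -0.065, 1.46, 0.022, 1.35, -0.088], TCP at [0.239, -0.577, 0.245] pointing down, gripper open.
Joint ranges: [-2.6, 2.6], [-0.5, 2.12], [-1.47, 1.34], [0.16, 2.42], [-1.27, 4.41], [0.06, 2.06], [-2.6, 2.6]. Speed limits (rad/s): [2.22, 2.22, 2.79, 2.79, 3.14, 3.14, 3.14].

### API

Orientations are given as a unit quaternion [x, y, z, w].
In Python, from workcell import manip gives the robot as it stands.
- The arm moves only by the shell command python3 -m pendant 'ROWS' [FORCE]. ROWS is JSON, a list of rows, each a list of 7 numbers: the shift along the tool's x, y, z in units of 50 mm (1.0 is 50 mm), then the turn, a rotation vector about the tool's x, y, z in units of 8 degrees (1.0 is 8 degrees), then the opening, from -1 (shut) to 1 (fully open), so that 0 is half open. In form: [[dx, dy, dz, ax, ay, az, jaw], ...]. A call has exactly 10 rows; each row is the pose to reach, as a shift and turn from the pose commanded when the call began, along the tool's axes at that moment; what a row does not reach only later rows make up. A row lasts 1/8 s, in which the tool goes at most 62.5 mm and 10.7 degrees, less where a joint would pass 70% of its speed; a pose out of reach is approached as far as the arm can. A call with a gripper value outside its range is refused whole. The fingers move at their own pace and stop on an object; FORCE is the grip in N (left out, the last holds). Time passes only in rows, so rows that repeat a pose let the fingers close, or fill a call up. It gives the time, the measured TCP pose, the force, the opening and the grip force at its end, in the units of the state.
- manip.get_obs(): the state, without advancing time (a new reading comes with each control period).
- manip.camera(name): name is "scene" or "top" or "wrist"; returns (picture, depth): 400x640x3 uint8, red, green, blue; 400x640 float32, m along the optical axis (not along the pixel's ray), 0 where there is no reading.
- manip.get_calibration(name): a dict with "fx", "fy", "cx", "cy" (pixels), "xyz" and "orientation" of the camera in the world. Camera axes: x right, y up, looking along -z (the intrinsics and any distortion apply to the point x, -y, -z); pixel columns grow to the right and rows downward; lengths in m; the calibration is good to about 2 mm. The wrist camera is an equidistant fisheye: a pixel r from the principal point sees the ray r / f radians off the axis. A picture is of the moment at which its call begins: read the wrist's pose just before it. get_calibration takes no time and is no camera call; for the wrist camera it gives the pose at the moment of the call.
- manip.hand_in(): hands the job in; it is judged then, once.
Trained networks look in the newest picture that a camera, given by its name, has taken for a name from the list of things; names that differ only in an ending like _2 or _b are one class to them, and where a whole thing is asked for, a point or a joint stands for the part that bears it (a point fixed in the world has none). Each returns a list of dicts, best first, with "p" (0 to 1); they miss things now and then, are a little off and sometimes report something else, mostly with a low value. They report only what shows in the picture. A call takes as long as a camera call. They do not tell look-alikes from the thing itself.
- manip.find_in(thing, camera): "box" ([left, top, right, bottom] in pixels, round what is visible of it).
- manip.trace(thing, camera): "pixels" (400x640 bool, what is visible of it) and "box" ([left, top, right, bottom] in pixels, round what is visible of it).
- manip.tip_of(thing, camera): "pixel" ([column, row] in pixels: a listed point, or the origin of a listed thing).
The state is a dict: "clock": time; "joint_pos": joint angles; "joint_velocities": joint speeds; "tau": joint torques, N m; "position": TCP position; "ee_rot": TCP orientation; "ft_force": force on the tool from outside, world axes, zero at the start; "torque": the same for the moment, N m; "grip_width": opening from 0.0 (shut) to 1.0 (fully open); "grasp_force": force on a finger pad.
Only numpy, scipy, OpenCV 4.12 (cv2) and the standard library are available. Lean on these libraries where they do the work, as an engineer would, in place of code of your own. Each camera call takes 0.05 s, during which the arm holds its last target. There are 200 camera calls.

## Working session

There is one attempt and no reset: what is moved stays moved. The work goes in short steps, Python scripts to look and compute and a shell command to move; the robot and the scene stay as the last step left them, time stands still between calls to the robot, and variables do not carry over. Pictures are saved under pics/ and viewed, at most 10 in all, crops included, and the job is handed in when it is done.

```bash
mkdir -p pics; ls
cat > h.py <<'E'
import numpy as np, cv2
from scipy.spatial.transform import Rotation as R
from workcell import manip
def snap(n):
    o=manip.get_obs(); c=manip.get_calibration(n); p,d=manip.camera(n); return p,d,c
def ray(c,px,fish=False):
    x=(px[0]-c["cx"])/c["fx"]; y=(px[1]-c["cy"])/c["fy"]
    if fish:
        r=np.hypot(x,y); s=np.sin(r)/max(r,1e-9); v=np.array([x*s,-y*s,-np.cos(r)])
    else: v=np.array([x,-y,-1.])
    return R.from_quat(c["orientation"]).apply(v)
def pt(c,px,depth,fish=False):
    v=ray(c,px,fish); 
    a=R.from_quat(c["orientation"]).apply([0,0,-1.]); return np.array(c["xyz"])+v*depth/(v@a)
def atz(c,px,z,fish=False):
    v=ray(c,px,fish); return np.array(c["xyz"])+v*(z-c["xyz"][2])/v[2]
E
python3 - <<'E'
from h import *
ims=[]
for n in ["scene","top","wrist"]:
    p,d,c=snap(n); ims.append(p); print(n,c)
    cv2.imwrite(f"pics/{n}0.png",p[:,:,::-1]); np.savez(f"{n}0.npz",p=p,d=d)
    if n!="wrist":
      for t in ["tee_key","cold_stop","hot_stop","caddy"]:
        for f in manip.find_in(t,n)[:3]: print(t,"box",np.round(f["box"]),round(f["p"],2))
      for t in ["key_bar","cold_stop_spindle_top","key_pocket","hot_stop"]:
        for f in manip.tip_of(t,n)[:3]: print(t,"tip",np.round(f["pixel"],1),round(f["p"],2))
print(manip.get_obs())
E
```

```text
pics
scene {'fx': 454.79695522853564, 'fy': 454.79695522853564, 'cx': 315.88521620943834, 'cy': 195.73530548542038, 'xyz': array([1.50683473, 0.21996795, 0.94999223]), 'orientation': array([0.26287998, 0.33837661, 0.71254837, 0.55558096])}
tee_key box [262. 129. 291. 177.] 0.76
tee_key box [235. 169. 256. 194.] 0.63
tee_key box [261. 177. 273. 202.] 0.56
cold_stop box [315. 194. 348. 247.] 0.58
hot_stop box [237. 187. 265. 242.] 0.88
caddy box [395. 190. 495. 258.] 0.73
caddy box [234. 242. 264. 269.] 0.72
key_bar tip [276.3 138.7] 0.98
key_bar tip [266.  183.3] 0.66
key_bar tip [246.9 173.9] 0.62
cold_stop_spindle_top tip [335.6 206.1] 0.8
cold_stop_spindle_top tip [214.7 192.1] 0.43
key_pocket tip [412.4 225.4] 0.63
hot_stop tip [247.2 217. ] 0.79
hot_stop tip [218.1 194.6] 0.37
hot_stop tip [195.5 233.9] 0.16
top {'fx': 488.0995168470349, 'fy': 488.0995168470349, 'cx': 318.8608545698072, 'cy': 197.48172475280265, 'xyz': array([ 0.46715472, -0.02494574,  1.44054819]), 'orientation': array([-0.0198104 ,  0.01800643,  0.71719492, -0.69635821])}
tee_key box [388. 185. 414. 200.] 0.7
t
[... 711 characters left out ...]
116,  0.33219568, -0.06469099,  1.46011892,  0.02158454,
        1.34995267, -0.08849027]), 'joint_velocities': array([ 3.71488319e-05, -4.59391177e-05,  8.30830610e-04,  1.16389877e-04,
       -7.43736100e-04, -1.25684431e-04, -1.23045889e-04]), 'tau': array([-6.26462079e-04, -6.25225139e+01,  4.85392835e-02, -3.91829538e+01,
        1.65645982e-02,  1.51313794e-03,  3.25658084e-05]), 'position': array([ 0.23924463, -0.57739025,  0.24533115]), 'ee_rot': array([9.80775764e-01, 1.95138158e-01, 1.41304805e-05, 6.43126908e-06]), 'ft_force': array([1.16602176, 0.23805432, 0.5022722 ]), 'torque': array([ 0.00016833,  0.04338663, -0.03448743]), 'grasp_force': 0.0, 'grip_width': 1.0011843720878884}
```

Run:
```python
import cv2
a=cv2.imread("pics/scene0.png")[90:290,170:520]; b=cv2.imread("pics/top0.png")[100:330,150:460]
cv2.imwrite("pics/s1.png",cv2.resize(a,None,fx=2.28,fy=2.28,interpolation=2)); cv2.imwrite("pics/t1.png",cv2.resize(b,None,fx=2.5,fy=2.5,interpolation=2))
```

```text
(no output)
```

View pics/s1.png

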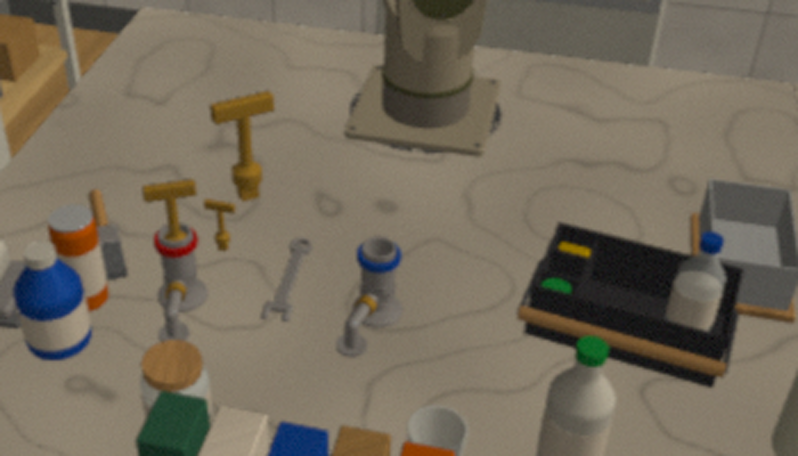

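View pics/t1.png

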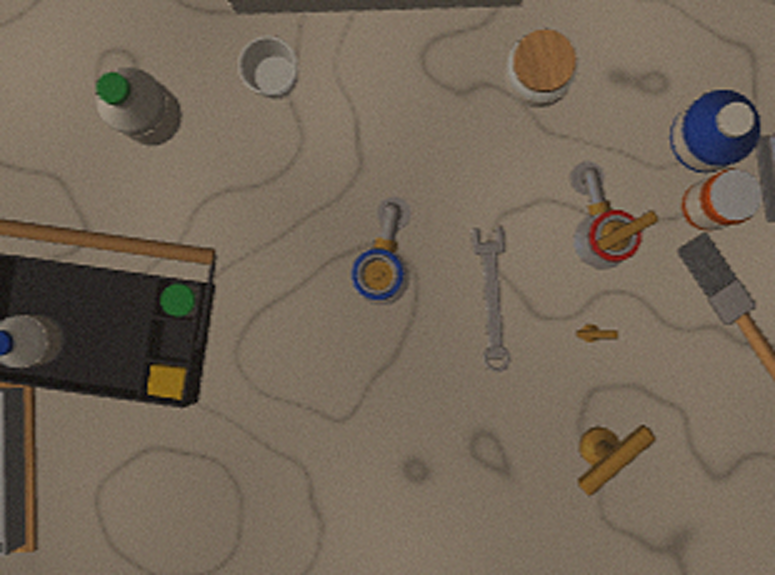

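Scene crop: three tee keys. The large one is at scene (276,139) standing on the bench, the small one at (266,183) on the bench, and the middle one at (247,174) home in the red-collared tap; top view bar is at about (402,192). The middle one fits: right size and standing on the hot tap. The cold tap is blue at top (301,209), and the caddy's empty pocket at about top (219,236), between green and yellow.

Run:
```python
from h import *
def cloud(n):
    z=np.load(n+"0.npz"); c=manip.get_calibration(n); d=z["d"]; v,u=np.mgrid[:400,:640]
    P=np.stack([(u-c["cx"])/c["fx"]*d,-(v-c["cy"])/c["fy"]*d,-d],-1)
    return R.from_quat(c["orientation"]).apply(P.reshape(-1,3)).reshape(400,640,3)+c["xyz"],z["p"],d
for n in["top","scene"]:
    W,p,d=cloud(n); ok=d>0
    t=ok&(abs(W[...,2])<.02)&(W[...,0]>.3)&(W[...,0]<.7)&(abs(W[...,1])<.3); print(n,"table z",np.median(W[t][:,2]))
    g=manip.get_calibration(n)
    def near(x,y,r,z0,z1): return ok&(np.hypot(W[...,0]-x,W[...,1]-y)<r)&(W[...,2]>z0)&(W[...,2]<z1)
    bx={"top":(402,192),"scene":(247,174)}[n]; b0=W[bx[1],bx[0]]; print("at bar",b0)
    m=near(*((.474,-.242)),.09,.155,.20); Q=W[m]
    print("bar n",len(Q),Q.mean(0) if len(Q) else 0, Q.min(0),Q.max(0))
    if len(Q)>5:
        rect=cv2.minAreaRect((Q[:,:2]*1000).astype(np.float32)); print("rect",rect)
        e,V=np.linalg.eigh(np.cov(Q[:,:2].T)); print("dir deg",np.degrees(np.arctan2(V[1,1],V[0,1])),np.sqrt(e)*1000)
    for nm,px in(("cold",{"top":(301,209),"scene":(335,201)}[n]),("hot",{"top":(396,195),"scene":(247,197)}[n])):
        q=atz(g,px,.11)[:2]; m=near(*q,.045,.100,.118); Q=W[m]; print(nm,"guess",q,len(Q))
        if len(Q)>5:
            (cx,cy),r=cv2.minEnclosingCircle((Q[:,:2]*1000).astype(np.float32)); print(" rim circ",cx,cy,r,"z",np.percentile(Q[:,2],[50,90]),"bbox",Q.min(0),Q.max(0))
    m=near(.40,.27,.22,.066,.095); Q=W[m]; print("caddy",len(Q),cv2.minAreaRect((Q[:,:2]*1000).astype(np.float32)))
    pk={"top":[(224,220),(219,236),(216,252)],"scene":[(414,215),(415,225),(413,232)]}[n]
    for q in pk: print(q,W[q[1],q[0]])
W,p,d=cloud("top")
np.set_printoptions(linewidth=250)
print((W[210:265:2,204:240:2,2]*1000).astype(int))
```

```text
top table z 0.0014629175782067128
at bar [ 0.54218034 -0.23711934  0.18564031]
bar n 134 [ 0.54275361 -0.23300251  0.18678663] [ 0.52484871 -0.26377673  0.16252   ] [ 0.5620644  -0.20308721  0.19305023]
rect ((543.0436401367188, -233.51519775390625), (13.343255043029785, 66.5892105102539), 27.52001190185547)
dir deg 116.99236249253863 [ 3.82085418 19.1841418 ]
cold guess [0.50843354 0.02700797] 201
 rim circ 508.1822814941406 29.468433380126953 28.244182586669922 z [0.10607665 0.11230852] bbox [0.48107745 0.00235305 0.1002622 ] [0.53630692 0.05738319 0.11768886]
hot guess [ 0.53898856 -0.23323383] 197
 rim circ 542.9677734375 -233.10098266601562 28.217145919799805 z [0.10494817 0.11210833] bbox [ 0.51483024 -0.25947391  0.10011237] [ 0.56989411 -0.20662002  0.11562925]
caddy 1602 ((411.7210388183594, 358.6821594238281), (249.08482360839844, 306.92132568359375), 80.53605651855469)
(224, 220) [0.48514622 0.244988   0.07248531]
(219, 236) [0.43956257 0.27385773 0.00507282]
(216, 252) [0.39573645 0.27245059 0.05654867]
scene table z 0.001252940567862293
at bar [ 0.54545959 -0.22560385  0
[... 2872 characters left out ...]
59   56   89   66   30    1   -1   -2    0    2]
 [   4   73   49   60   62   65   56   61   63   65   86   63   33    2    1    3    0    0]
 [   7   70   48   61   59   59   62   56   58   55   88   55   28    0    1    1   -1    1]
 [   8   72   52   62   59   59   58   63   60   63   84   54   18    2    2   -2    1    3]
 [  76   66   53   45   60   63   57   60   65   58   76   44   13    3    3    0    0   -4]
 [  87   83   87   86   90   83   77   66   63   89   72   37    7    0    2    1    2    3]
 [   4    6    5   -1 1440    2   -1   85   84   89   64    0    8    4   -4    0    1    1]
 [   3    5    3    0    3    4   -1    1    2    0    1    1    0   -1    3    1    7    0]]
```

```bash
python3 -m pendant '[[0.8,-0.4,-0.1,0,0,-1.2,1],[1.6,-0.8,-0.2,0,0,-2.4,1],[2.5,-1.2,-0.3,0,0,-3.6,1],[3.4,-1.65,-0.3,0,0,-4.8,1],[4.3,-2.1,-0.3,0,0,-6.0,1],[5.2,-2.55,-0.3,0,0,-7.2,1],[6.1,-3.0,-0.3,0,0,-8.4,1],[7.0,-3.4,-0.3,0,0,-9.6,1],[7.8,-3.8,-0.3,0,0,-10.8,1],[8.24,-4.01,-0.3,0,0,-11.8,1]]' 40
python3 - <<'E'
from h import *
p,d,c=snap("wrist"); o=manip.get_obs(); print(o["position"],o["ee_rot"],o["joint_pos"],c["xyz"])
np.savez("wrist1.npz",p=p,d=d,q=c["orientation"],x=c["xyz"])
for t in ["key_bar","tee_key"]:
  for f in manip.tip_of(t,"wrist")[:3]: print(t,f["pixel"],f["p"],atz(c,f["pixel"],.177 if t=="key_bar" else .065,True))
for f in manip.find_in("tee_key","wrist"): print(f["box"],f["p"])
cv2.imwrite("pics/w1.png",p[:,:,::-1])
E
```

```text
clock: 2.2
position: [0.5446, -0.2318, 0.2605]
ee_rot: [0.52, 0.854, 0.0, 0.0]
ft_force: [0.0, -0.8, -0.2]
grip_width: 1.002
grasp_force: 0.0
[ 0.54601047 -0.22943276  0.2603657 ] [5.15858666e-01 8.56672933e-01 1.14522460e-03 1.03367334e-04] [ 0.74771907  0.29660233 -0.52409677  1.5078917   0.14746328  1.37623096
  0.70094057] [ 0.51424491 -0.1730299   0.38885577]
key_bar [309.2, 213.8] 0.73 [ 0.54192145 -0.23598751  0.177     ]
key_bar [81.3, 71.9] 0.71 [ 0.31746377 -0.21646752  0.177     ]
key_bar [225.0, 124.8] 0.68 [ 0.46020291 -0.20557783  0.177     ]
tee_key [242.7, 119.9] 0.83 [ 0.4471352  -0.20978696  0.065     ]
tee_key [159.4, 85.9] 0.69 [ 0.33916432 -0.21501905  0.065     ]
tee_key [313.5, 179.3] 0.57 [ 0.54301239 -0.23277618  0.065     ]
[69.8, 26.7, 167.8, 124.9] 0.95
[214.5, 101.8, 248.5, 141.4] 0.9
[295.3, 169.9, 327.1, 263.6] 0.73
```

View pics/w1.png

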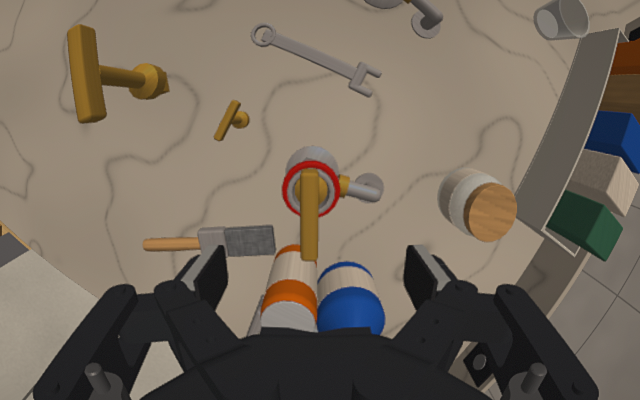

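The wrist picture shows the middle-sized key in the red tap, bar at (309,215). The small key is at (233,120) and the large one at (110,75), both standing free on the bench. The one on the red collar is the one wanted.

```bash
cat >> h.py <<'E'
def mv(target,deg=None):
    o=manip.get_obs(); r=R.from_quat(o["ee_rot"]); X=r.as_matrix()[:,0]
    a=np.degrees(np.arctan2(X[1],X[0])); u=r.inv().apply(np.array(target)-o["position"])/.05
    print("clk",o["clock"],"pos",np.round(o["position"],4),"xdir",round(a,2),"units",np.round(u,3), "turn",None if deg is None else round(-((deg-a+180)%360-180)/8,3),"tilt z",np.round(r.as_matrix()[:,2],3),"j7",round(o["joint_pos"][6],2),"F",np.round(o["ft_force"],1),"T",np.round(o["torque"],2),"w",round(o["grip_width"],3),"g",round(o["grasp_force"],1))
E
python3 - <<'E'
from h import *
z=np.load("wrist1.npz"); p=z["p"]; c=manip.get_calibration("wrist"); c["orientation"]=z["q"]; c["xyz"]=z["x"]
hsv=cv2.cvtColor(p,cv2.COLOR_RGB2HSV); m=cv2.inRange(hsv,(12,110,60),(30,255,255)); m[:, :290]=0; m[:,335:]=0; m[:168]=0; m[266:]=0
v,u=np.nonzero(m); d=z["d"][v,u]; W=np.array([pt(c,(a,b),e,True) for a,b,e in zip(u,v,d)])
k=W[:,2]>.180; Q=W[k]; print(len(Q),np.median(Q,0),np.median(Q[:,2]))
Q=np.array([atz(c,(a,b),.187,True) for a,b in zip(u[k],v[k])])
r=cv2.minAreaRect((Q[:,:2]*1000).astype(np.float32)); print(r)
e,V=np.linalg.eigh(np.cov(Q[:,:2].T)); print(np.degrees(np.arctan2(V[1,1],V[0,1])))
mv((.543,-.235,.172),116.8)
E
```

```text
1601 [ 0.54051471 -0.23406442  0.18650423] 0.18650422795830834
((542.534423828125, -235.2060546875), (14.98904037475586, 66.27566528320312), 25.817981719970703)
116.91073897943433
clk 2.4 pos [ 0.543  -0.2347  0.2602] xdir 116.81 units [-0.005 -0.002  1.764] turn 0.002 tilt z [-0. -0. -1.] j7 0.69 F [-0.6 -0.7 -0.3] T [-0.03  0.04 -0.03] w 0.995 g 0.0
```

```bash
python3 -m pendant '[[0,0,0.5,0,0,0,1],[0,0,1.0,0,0,0,1],[0,0,1.5,0,0,0,0.6],[0,0,1.76,0,0,0,0.2],[0,0,1.76,0,0,0,-0.2],[0,0,1.76,0,0,0,-0.5],[0,0,1.76,0,0,0,-1],[0,0,1.76,0,0,0,-1],[0,0,1.76,0,0,0,-1],[0,0,1.76,0,0,0,-1]]' 60
python3 -c "
from h import *
mv((.543,-.235,.172),116.8)"
```

```text
clock: 3.65
position: [0.5432, -0.2351, 0.1736]
ee_rot: [0.523, 0.852, -0.0, 0.001]
ft_force: [-3.0, -1.0, 6.8]
grip_width: 0.14
grasp_force: 59.5
clk 3.65 pos [ 0.5432 -0.2351  0.1736] xdir 116.87 units [ 0.004 -0.003  0.031] turn 0.009 tilt z [ 0.001 -0.001 -1.   ] j7 0.67 F [-3.  -1.   6.8] T [-0.23  0.91 -0.03] w 0.14 g 59.5
```

```bash
python3 -m pendant '[[0,0,-0.1,0,0,0,-1],[0,0,-0.2,0,0,0,-1],[0,0,-0.35,0,0,0,-1],[0,0,-0.5,0,0,0,-1],[0,0,-0.7,0,0,0,-1],[0,0,-0.9,0,0,0,-1],[0,0,-1.1,0,0,0,-1],[0,0,-1.3,0,0,0,-1],[0,0,-1.5,0,0,0,-1],[0,0,-1.5,0,0,0,-1]]'
python3 - <<'E'
from h import *
p,d,c=snap("wrist"); cv2.imwrite("pics/w2.png",p[:,:,::-1]); np.savez("wrist2.npz",p=p,d=d,q=c["orientation"],x=c["xyz"])
mv((.509,.0275,.247),133)
for t in ["cold_stop_spindle_top"]:
  for f in manip.tip_of(t,"wrist")[:3]: print(t,f["pixel"],f["p"],atz(c,f["pixel"],.08,True))
E
```

```text
clock: 4.9
position: [0.5435, -0.2346, 0.2483]
ee_rot: [0.523, 0.852, 0.0, 0.001]
ft_force: [0.1, 0.8, -3.5]
grip_width: 0.138
grasp_force: 58.5
clk 4.95 pos [ 0.5432 -0.2345  0.2476] xdir 116.91 units [4.983 1.761 0.01 ] turn -2.012 tilt z [ 0. -0. -1.] j7 0.69 F [ 0.7 -0.4 -2.7] T [ 0.03  0.02 -0.02] w 0.144 g 58.5
```

```bash
python3 -m pendant '[[0.4,0.14,0,0,0,-0.2,-1],[1.1,0.38,0,0,0,-0.5,-1],[1.9,0.66,0,0,0,-0.8,-1],[2.7,0.95,0,0,0,-1.1,-1],[3.5,1.23,0,0,0,-1.4,-1],[4.2,1.47,0,0,0,-1.7,-1],[4.7,1.65,0,0,0,-2,-1],[4.975,1.746,0,0,0,-2,-1],[4.975,1.746,0,0,0,-2,-1],[4.975,1.746,0,0,0,-2,-1]]'
python3 - <<'E'
from h import *
p,d,c=snap("wrist"); cv2.imwrite("pics/w3.png",p[:,:,::-1]); np.savez("wrist3.npz",p=p,d=d,q=c["orientation"],x=c["xyz"])
mv((.5085,.0268,.2475),133)
for t,z in (("cold_stop_spindle_top",.08),("tee_key",.14)):
  for f in manip.tip_of(t,"wrist")[:3]: print(t,f["pixel"],f["p"],atz(c,f["pixel"],z,True))
E
```

```text
clock: 6.25
position: [0.5087, 0.0254, 0.2471]
ee_rot: [0.401, 0.916, -0.0, -0.0]
ft_force: [-0.1, -0.8, -2.2]
grip_width: 0.14
grasp_force: 58.6
clk 6.3 pos [0.5086 0.0253 0.2471] xdir 132.77 units [ 0.023  0.018 -0.008] turn -0.029 tilt z [-0. -0. -1.] j7 0.54 F [-0.  -0.5 -2.3] T [-0.03  0.03 -0.07] w 0.135 g 58.6
cold_stop_spindle_top [312.3, 183.4] 0.82 [0.50522569 0.02439278 0.08      ]
tee_key [314.1, 201.7] 0.97 [0.50788886 0.02457762 0.14      ]
tee_key [105.1, 205.5] 0.82 [ 0.36587172 -0.11277272  0.14      ]
```

View pics/w3.png

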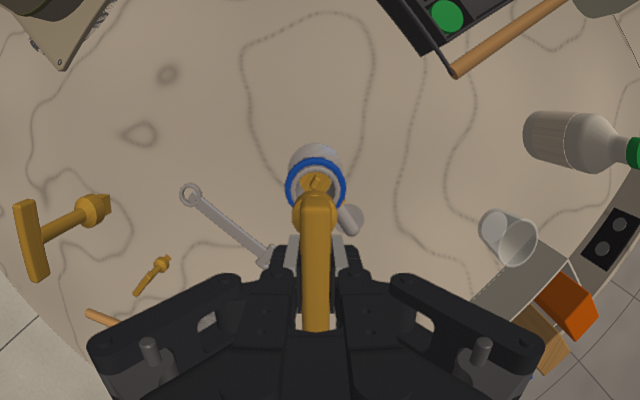

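Run:
```python
from h import *
from scipy.optimize import least_squares
z=np.load("wrist3.npz"); p,d=z["p"],z["d"]; c=manip.get_calibration("wrist"); c["orientation"]=z["q"]; c["xyz"]=z["x"]
print(cv2.imwrite("pics/w3c.png",cv2.resize(p[135:245,255:385,::-1],None,fx=5,fy=5,interpolation=2)))
W=np.array([[pt(c,(u,v),d[v,u],True) for u in range(270,365)] for v in range(140,225)])
S=p[140:225,270:365]; h=cv2.cvtColor(S,cv2.COLOR_RGB2HSV)
m=(abs(W[...,2]-.110)<.004)&(h[...,1]<70); Q=W[m]; print(len(Q))
f=lambda q:np.hypot(Q[:,0]-q[0],Q[:,1]-q[1])-.020
s=least_squares(f,[.508,.027],loss="soft_l1",f_scale=.001); print("rim",s.x,np.std(s.fun))
b=cv2.inRange(h,(100,120,40),(125,255,255))>0; Q=W[b]; print("blue",len(Q),np.percentile(Q,[2,50,98],axis=0))
vv,uu=np.nonzero(b); print("blue box",uu.min()+270,uu.max()+270,vv.min()+140,vv.max()+140)
```

```text
True
504
rim [0.50708511 0.026158  ] 0.0014030950045494206
blue 699 [[0.48004815 0.00207846 0.09773118]
 [0.49373422 0.03956646 0.10153519]
 [0.53252813 0.05336919 0.10312057]]
blue box 285 345 157 207
```

View pics/w3c.png

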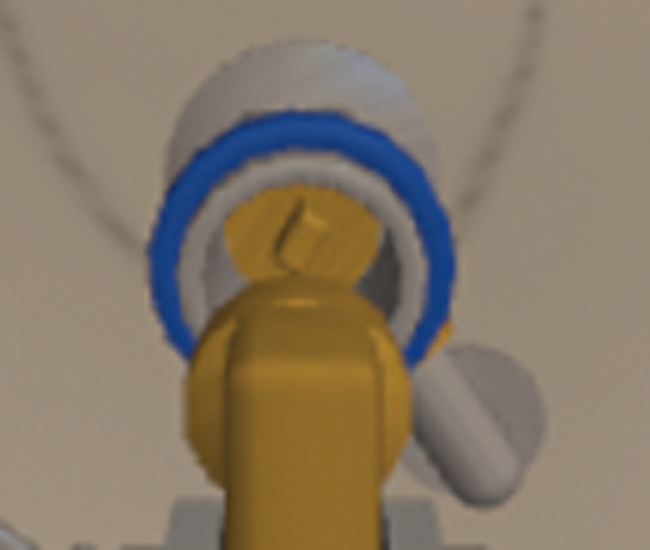

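```bash
python3 -m pendant '[[0.03,0.013,0.2,0,0,0,-1],[0.03,0.013,0.4,0,0,0,-1],[0.03,0.013,0.55,0,0,0,-1],[0.03,0.013,0.7,0,0,0,-1],[0.03,0.013,0.8,0,0,0,-1],[0.03,0.013,0.9,0,0,0,-1],[0.03,0.013,0.97,0,0,0,-1],[0.03,0.013,1.04,0,0,0,-1],[0.03,0.013,1.08,0,0,0,-1],[0.03,0.013,1.1,0,0,0,-1]]'
python3 -c "
from h import *
mv((.5081,.0268,.188),106)"
```

```text
clock: 7.65
position: [0.5079, 0.0284, 0.1923]
ee_rot: [0.4, 0.917, -0.0, 0.0]
ft_force: [-0.0, 0.5, -2.6]
grip_width: 0.139
grasp_force: 58.6
clk 7.65 pos [0.5079 0.0284 0.1923] xdir 132.9 units [-0.026 -0.019  0.085] turn 3.363 tilt z [ 0. -0. -1.] j7 0.5 F [-0.   0.5 -2.6] T [0.02 0.01 0.04] w 0.139 g 58.6
```

```bash
python3 -m pendant '[[0,0,0.02,0,0,0,-1],[0,0,0.04,0,0,0,-1],[0,0,0.06,0,0,0,-1],[0,0,0.08,0,0,0,-1],[0,0,0.1,0,0,0,-1],[0,0,0.11,0,0,0,-1],[0,0,0.11,0,0,0.3,-1],[0,0,0.11,0,0,0.6,-1],[0,0,0.11,0,0,0.9,-1],[0,0,0.11,0,0,0.9,-1]]'
python3 -c "
from h import *
mv((.5081,.0268,.188),106)"
```

```text
clock: 8.9
position: [0.5084, 0.0283, 0.1873]
ee_rot: [0.456, 0.89, 0.0, 0.001]
ft_force: [0.9, -1.3, 3.3]
grip_width: 0.144
grasp_force: 59.4
clk 8.9 pos [0.5084 0.0283 0.1873] xdir 125.71 units [-0.021 -0.022 -0.014] turn 2.464 tilt z [ 0.001 -0.    -1.   ] j7 0.38 F [ 0.9 -1.3  3.3] T [-0.23 -0.23 -0.01] w 0.144 g 59.4
```

```bash
python3 -m pendant '[[0,0,0.03,0,0,0.3,-1],[0,0,0.03,0,0,0.6,-1],[0,0,0.03,0,0,0.9,-1],[0,0,0.04,0,0,1.2,-1],[0,0,0.05,0,0,1.5,-1],[0,0,0.06,0,0,1.8,-1],[0,0,0.07,0,0,2.0,-1],[0,0,0.08,0,0,2.2,-1],[0,0,0.09,0,0,2.4,-1],[0,0,0.1,0,0,2.4,-1]]'
python3 -c "
from h import *
mv((.5081,.0268,.188),106)"
```

```text
clock: 10.15
position: [0.5078, 0.0284, 0.1817]
ee_rot: [0.598, 0.801, -0.0, -0.0]
ft_force: [0.2, -0.4, -1.8]
grip_width: 0.14
grasp_force: 58.7
clk 10.15 pos [0.5078 0.0284 0.1817] xdir 106.5 units [-0.033 -0.003 -0.126] turn 0.062 tilt z [-0. -0. -1.] j7 0.05 F [ 0.2 -0.4 -1.8] T [-0.12 -0.05  0.01] w 0.14 g 58.7
```

```bash
python3 -m pendant '[[0,0,0.03,0,0,0,-1],[0,0,0.06,0,0,0,-1],[0,0,0.09,0,0,0,-1],[0,0,0.12,0,0,0,-1],[0,0,0.14,0,0,0,-1],[0,0,0.16,0,0,0,-1],[0,0,0.18,0,0,0,-1],[0,0,0.2,0,0,0,-1],[0,0,0.22,0,0,0,-1],[0,0,0.22,0,0,0,-1]]'
python3 -c "
from h import *
mv((.5081,.0268,.172),106)"
```

```text
clock: 11.4
position: [0.5088, 0.0286, 0.1732]
ee_rot: [0.598, 0.801, 0.0, 0.001]
ft_force: [-5.9, -0.7, 19.9]
grip_width: 0.143
grasp_force: 62.6
clk 11.4 pos [0.5088 0.0286 0.1732] xdir 106.51 units [-0.03  -0.023  0.024] turn 0.063 tilt z [ 0.002 -0.001 -1.   ] j7 0.04 F [-5.9 -0.7 19.9] T [-0.34  1.92  0.  ] w 0.143 g 62.6
```

```bash
python3 -m pendant '[[0,0,-0.03,0,0,-0.3,-1],[0,0,-0.04,0,0,-1.0,-1],[0,0,-0.04,0,0,-2.0,-1],[0,0,-0.04,0,0,-3.0,-1],[0,0,-0.04,0,0,-4.0,-1],[0,0,-0.04,0,0,-5.0,-1],[0,0,-0.04,0,0,-6.0,-1],[0,0,-0.04,0,0,-7.0,-1],[0,0,-0.04,0,0,-8,-1],[0,0,-0.04,0,0,-9,-1]]' 80
python3 -c "
from h import *
mv((.5081,.0268,.172),106)"
```

```text
clock: 12.65
position: [0.5074, 0.028, 0.1735]
ee_rot: [0.011, 1.0, -0.001, -0.001]
ft_force: [-6.5, -1.3, 9.1]
grip_width: 0.135
grasp_force: 79.6
clk 12.65 pos [0.5074 0.028  0.1735] xdir 178.72 units [-0.014 -0.023  0.03 ] turn 9.09 tilt z [-0.001 -0.001 -1.   ] j7 1.27 F [-6.5 -1.3  9.1] T [-0.62  1.93 -0.31] w 0.135 g 79.6
```

```bash
python3 -m pendant '[[0,0,0,0,0,-0.4,-1],[0,0,0,0,0,-0.8,-1],[0,0,0,0,0,-1.2,-1],[0,0,0,0,0,-1.6,-1],[0,0,0,0,0,-2.0,-1],[0,0,0,0,0,-2.4,-1],[0,0,0,0,0,-2.7,-1],[0,0,0,0,0,-3.0,-1],[0,0,0,0,0,-3.0,-1],[0,0,0,0,0,-3.0,-1]]'
python3 -c "
from h import *
mv((.5081,.0268,.172),106)"
```

```text
clock: 13.9
position: [0.5072, 0.0277, 0.1735]
ee_rot: [-0.195, 0.981, -0.001, -0.001]
ft_force: [-7.4, -3.0, 9.6]
grip_width: 0.139
grasp_force: 79.7
clk 13.9 pos [0.5072 0.0277 0.1735] xdir -157.55 units [-0.009 -0.023  0.03 ] turn 12.057 tilt z [-0.002 -0.002 -1.   ] j7 1.67 F [-7.4 -3.   9.6] T [-0.83  2.14 -0.26] w 0.139 g 79.7
```

```bash
python3 -m pendant '[[0,0,0,0,0,-0.2,-1],[0,0,0,0,0,-0.4,-1],[0,0,0,0,0,-0.6,-1],[0,0,0,0,0,-0.8,-1],[0,0,0,0,0,-1.0,-1],[0,0,0,0,0,-1.2,-1],[0,0,0,0,0,-1.4,-1],[0,0,0,0,0,-1.6,-1],[0,0,0,0,0,-1.6,-1],[0,0,0,0,0,-1.6,-1]]'
python3 -c "
from h import *
mv((.5081,.0268,.172),106)"
```

```text
clock: 15.15
position: [0.5074, 0.0277, 0.1735]
ee_rot: [-0.303, 0.953, -0.001, -0.001]
ft_force: [-6.8, -3.7, 9.4]
grip_width: 0.139
grasp_force: 79.6
clk 15.15 pos [0.5074 0.0277 0.1735] xdir -144.78 units [-0.001 -0.022  0.03 ] turn 13.653 tilt z [-0.001 -0.001 -1.   ] j7 1.88 F [-6.8 -3.7  9.4] T [-0.82  1.83 -0.45] w 0.139 g 79.6
```

```bash
python3 -m pendant '[[0,0,0,0,0,-0.1,-1],[0,0,0,0,0,-0.2,-1],[0,0,0,0,0,-0.3,-1],[0,0,0,0,0,-0.4,-1],[0,0,0,0,0,-0.5,-1],[0,0,0,0,0,-0.6,-1],[0,0,0,0,0,-0.7,-1],[0,0,0,0,0,-0.8,-1],[0,0,0,0,0,-0.8,-1],[0,0,0,0,0,-0.8,-1]]'
python3 - <<'E'
from h import *
p,d,c=snap("wrist"); mv((.5081,.0268,.172),106)
cv2.imwrite("pics/w4.png",p[:,:,::-1])
cv2.imwrite("pics/w4c.png",cv2.resize(p[120:380,200:440,::-1],None,fx=2.2,fy=2.2))
E
```

```text
clock: 16.4
position: [0.5076, 0.0278, 0.1735]
ee_rot: [-0.355, 0.935, -0.0, -0.001]
ft_force: [-5.8, -2.8, 8.9]
grip_width: 0.136
grasp_force: 79.6
clk 16.45 pos [0.5076 0.0278 0.1735] xdir -138.38 units [ 0.005 -0.022  0.03 ] turn 14.452 tilt z [-0.001 -0.001 -1.   ] j7 1.99 F [-3.7 -1.9  8.5] T [-0.69  1.67 -0.61] w 0.14 g 79.6
```

View pics/w4.png

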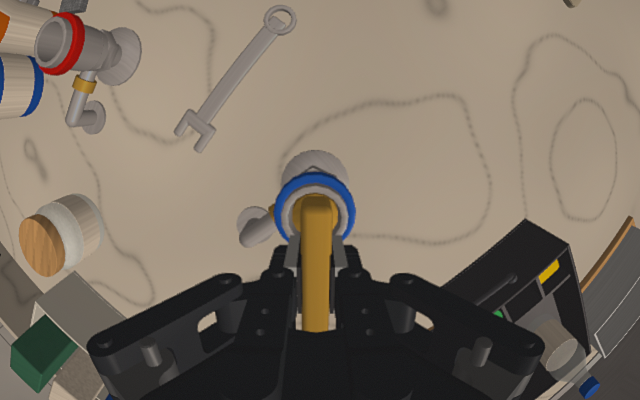

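```bash
python3 -m pendant '[[0,0,0,0,0,-0.15,-1],[0,0,0,0,0,-0.3,-1],[0,0,0,0,0,-0.45,-1],[0,0,0,0,0,-0.6,-1],[0,0,0,0,0,-0.75,-1],[0,0,0,0,0,-0.9,-1],[0,0,0,0,0,-1.05,-1],[0,0,0,0,0,-1.2,-1],[0,0,0,0,0,-1.2,-1],[0,0,0,0,0,-1.2,-1]]'
python3 - <<'E'
from h import *
p,d,c=snap("wrist"); mv((.5081,.0268,.172),106)
import numpy as np
hsv=cv2.cvtColor(p,cv2.COLOR_RGB2HSV)
# bar direction from bar-top pixels
m=cv2.inRange(hsv,(12,110,60),(30,255,255)); m[:225]=0; m[330:]=0; m[:,:285]=0; m[:,350:]=0
for v in range(235,325,12):
    u=np.nonzero(m[v])[0]; print(v,u.min() if len(u) else 0,u.max() if len(u) else 0,end="; ")
E
```

```text
clock: 17.7
position: [0.5073, 0.0274, 0.1735]
ee_rot: [-0.432, 0.902, -0.001, -0.001]
ft_force: [-7.3, -3.0, 10.8]
grip_width: 0.136
grasp_force: 79.9
clk 17.75 pos [0.5073 0.0274 0.1735] xdir -128.8 units [-0.    -0.019  0.029] turn 15.65 tilt z [-0.002 -0.002 -1.   ] j7 2.15 F [-6.2 -3.  10.6] T [-1.03  2.08 -0.57] w 0.139 g 79.9
235 301 331; 247 301 331; 259 302 330; 271 302 329; 283 302 329; 295 302 328; 307 302 329; 319 302 328;
```

```bash
python3 -m pendant '[[0,0,0,0,0,0.2,-1],[0,0,0,0,0,0.4,-1],[0,0,0,0,0,0.6,-1],[0,0,0,0,0,0.8,-1],[0,0,0,0,0,1.0,-1],[0,0,0,0,0,1.0,-1],[0,0,0,0,0,1.0,-1],[0,0,0,0,0,1.0,-1],[0,0,0,0,0,1.0,-1],[0,0,0,0,0,1,-1]]'
python3 - <<'E'
from h import *
mv((.5081,.0268,.172),106)
E
```

```text
clock: 19.0
position: [0.5074, 0.0276, 0.1735]
ee_rot: [-0.369, 0.93, -0.001, -0.001]
ft_force: [-6.4, -3.7, 9.4]
grip_width: 0.141
grasp_force: 79.4
clk 19.0 pos [0.5074 0.0276 0.1735] xdir -136.75 units [-0.    -0.021  0.03 ] turn 14.656 tilt z [-0.001 -0.002 -1.   ] j7 2.02 F [-6.4 -3.7  9.4] T [-1.02  2.03 -0.21] w 0.141 g 79.4
```

```bash
python3 -m pendant '[[0,0,-0.01,0,0,0.1,-1],[0,0,-0.02,0,0,0.2,-1],[0,0,-0.03,0,0,0.3,-1],[0,0,-0.03,0,0,0.4,-1],[0,0,-0.04,0,0,0.5,-1],[0,0,-0.04,0,0,0.6,-1],[0,0,-0.04,0,0,0.7,-1],[0,0,-0.04,0,0,0.7,-1],[0,0,-0.04,0,0,0.7,-1],[0,0,-0.04,0,0,0.7,-1]]'
python3 - <<'E'
from h import *
mv((.5081,.0268,.172),106)
E
```

```text
clock: 20.25
position: [0.5071, 0.028, 0.1739]
ee_rot: [-0.323, 0.946, 0.0, -0.001]
ft_force: [-1.9, -4.3, -18.8]
grip_width: 0.131
grasp_force: 77.8
clk 20.25 pos [0.5071 0.028  0.1739] xdir -142.3 units [-0.001 -0.03   0.038] turn 13.962 tilt z [-0.002 -0.    -1.   ] j7 1.93 F [ -1.9  -4.3 -18.8] T [-1.4   0.52 -0.23] w 0.131 g 77.8
```

```bash
python3 -m pendant '[[0,0,0.02,0,0,0.1,-1],[0,0,0.02,0,0,0.2,-1],[0,0,0.02,0,0,0.3,-1],[0,0,0.02,0,0,0.4,-1],[0,0,0.02,0,0,0.5,-1],[0,0,0.02,0,0,0.6,-1],[0,0,0.02,0,0,0.7,-1],[0,0,0.02,0,0,0.7,-1],[0,0,0.02,0,0,0.7,-1],[0,0,0.02,0,0,0.7,-1]]'
python3 - <<'E'
from h import *
p,d,c=snap("wrist"); mv((.5081,.0268,.172),106); cv2.imwrite("pics/w5.png",p[:,:,::-1])
cv2.imwrite("pics/w5c.png",cv2.resize(p[150:340,250:390,::-1],None,fx=3,fy=3,interpolation=2))
E
```

```text
clock: 21.5
position: [0.5076, 0.0282, 0.1739]
ee_rot: [-0.276, 0.961, -0.0, -0.0]
ft_force: [-4.8, -4.4, -10.2]
grip_width: 0.137
grasp_force: 79.2
clk 21.55 pos [0.5076 0.0282 0.1739] xdir -147.9 units [ 0.006 -0.028  0.038] turn 13.262 tilt z [-0.001 -0.001 -1.   ] j7 1.83 F [-4.6 -5.  -9.4] T [-1.47  1.25 -0.18] w 0.133 g 79.2
```

View pics/w5c.png

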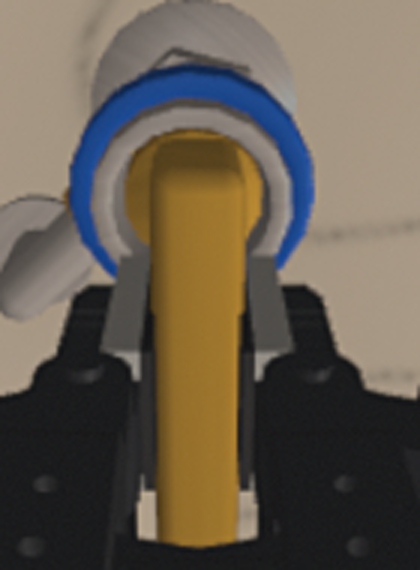

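```bash
python3 -m pendant '[[0,0,0.03,0,0,0,-0.7],[0,0,0.03,0,0,0,-0.6],[0,0,0.03,0,0,0,-0.5],[0,0,0.03,0,0,0,-0.4],[0,0,0.03,0,0,0,-0.4],[0,0,0.03,0,0,0,-0.4],[0,0,0.03,0,0,0,-0.4],[0,0,0.03,0,0,0,-0.4],[0,0,0.03,0,0,0,-0.4],[0,0,0.03,0,0,0,-0.4]]'
python3 - <<'E'
from h import *
p,d,c=snap("wrist"); mv((.5081,.0268,.172),106); cv2.imwrite("pics/w6.png",p[:,:,::-1])
for t,n in (("cold_stop_spindle_top","w"),):pass
hsv=cv2.cvtColor(p,cv2.COLOR_RGB2HSV); m=cv2.inRange(hsv,(12,110,60),(30,255,255))
for s,f in (("before","pics/w5.png"),("after",None)):
    q=p if f is None else cv2.imread(f)[:,:,::-1]
    g=cv2.inRange(cv2.cvtColor(np.ascontiguousarray(q),cv2.COLOR_RGB2HSV),(12,110,60),(30,255,255))
    for v in range(225,331,15):
        u=np.nonzero(g[v,280:355])[0]+280; print(s,v,u.min(),u.max(),end="; ")
    print()
W=[]
g=m.copy(); g[:,:285]=0; g[:,350:]=0; g[:190]=0; g[330:]=0
v,u=np.nonzero(g); P=np.array([pt(c,(a,b),e,True) for a,b,e in zip(u,v,d[v,u])]); k=P[:,2]>.180
Q=np.array([atz(c,(a,b),.187,True) for a,b in zip(u[k],v[k])]); e,V=np.linalg.eigh(np.cov(Q[:,:2].T))
print(len(Q),cv2.minAreaRect((Q[:,:2]*1000).astype(np.float32)),np.degrees(np.arctan2(V[1,1],V[0,1])),"z",np.median(P[k][:,2]))
E
```

```text
clock: 22.8
position: [0.5079, 0.0284, 0.1723]
ee_rot: [-0.277, 0.961, -0.0, 0.0]
ft_force: [-0.4, 0.1, 0.4]
grip_width: 0.301
grasp_force: 0.0
clk 22.85 pos [0.5079 0.0284 0.1723] xdir -147.89 units [ 0.013 -0.029  0.006] turn 13.263 tilt z [-0. -0. -1.] j7 1.83 F [ 0.6 -0.2 -0.1] T [-0.02 -0.05  0.02] w 0.298 g 0.0
before 225 294 334; before 240 300 331; before 255 302 330; before 270 302 329; before 285 302 329; before 300 302 328; before 315 302 328; before 330 303 328; 
after 225 294 348; after 240 303 345; after 255 303 339; after 270 302 335; after 285 298 330; after 300 295 326; after 315 292 321; after 330 301 316; 
3746 ((504.44403076171875, 26.851604461669922), (61.23759078979492, 21.39673614501953), 28.730894088745117) -161.0753563030483 z 0.1864020030917173
```

```bash
python3 -m pendant '[[0,0,0,0,0,0.5,-0.4],[0,0,0,0,0,1.0,-0.4],[0,0,0,0,0,1.4,-0.4],[0,0,0,0,0,1.63,-0.4],[0,0,0,0,0,1.63,-0.4],[0,0,0,0,0,1.63,-0.6],[0,0,0,0,0,1.63,-0.8],[0,0,0,0,0,1.63,-1],[0,0,0,0,0,1.63,-1],[0,0,0,0,0,1.63,-1]]' 40
python3 - <<'E'
from h import *
mv((.5081,.0268,.172),106)
E
```

```text
clock: 24.1
position: [0.508, 0.0281, 0.1724]
ee_rot: [-0.166, 0.986, -0.0, 0.0]
ft_force: [0.1, -2.7, 0.6]
grip_width: 0.143
grasp_force: 43.0
clk 24.1 pos [0.508  0.0281 0.1724] xdir -160.94 units [ 0.007 -0.025  0.008] turn 11.632 tilt z [ 0. -0. -1.] j7 1.61 F [ 0.1 -2.7  0.6] T [-0.88 -0.25 -0.02] w 0.143 g 43.0
```

```bash
python3 -m pendant '[[0,0,-0.1,0,0,0,-1],[0,0,-0.2,0,0,0,-1],[0,0,-0.35,0,0,0,-1],[0,0,-0.5,0,0,0,-1],[0,0,-0.7,0,0,0,-1],[0,0,-0.9,0,0,0,-1],[0,0,-1.1,0,0,0,-1],[0,0,-1.3,0,0,0,-1],[0,0,-1.5,0,0,0,-1],[0,0,-1.5,0,0,0,-1]]' 60
python3 - <<'E'
from h import *
from scipy.optimize import least_squares
p,d,c=snap("wrist"); cv2.imwrite("pics/w7.png",p[:,:,::-1])
mv((.44,.27,.247),33)
# pocket from the top depth (old) : edges
z=np.load("top0.npz"); g=manip.get_calibration("top"); d=z["d"]
im=cv2.resize(z["p"][200:270,180:250,::-1],None,fx=8,fy=8,interpolation=2); cv2.imwrite("pics/cad.png",cv2.convertScaleAbs(im,alpha=1.8,beta=20))
for n in("top",):
  p2,d2,c2=snap(n); 
  v,u=np.mgrid[205:265,190:240]; W=np.array([pt(c2,(a,b),np.median([d2[b,a],d[b,a]])) for a,b in zip(u.ravel(),v.ravel())]).reshape(60,50,3)
  h=W[...,2]; fl=W[(h<.025)&(np.hypot(W[...,0]-.44,W[...,1]-.272)<.022)]; print("floor n",len(fl),cv2.minAreaRect((fl[:,:2]*1000).astype(np.float32)))
  rim=W[(h>.080)&(h<.095)]; print("rim",len(rim),cv2.minAreaRect((rim[:,:2]*1000).astype(np.float32)))
  for q in manip.tip_of("key_pocket","top")[:3]: print(q, atz(c2,q["pixel"],.004))
E
```

```text
clock: 25.35
position: [0.5083, 0.0285, 0.2481]
ee_rot: [-0.166, 0.986, -0.0, 0.001]
ft_force: [0.3, -0.2, -2.5]
grip_width: 0.139
grasp_force: 61.8
clk 25.4 pos [0.508  0.0284 0.2475] xdir -160.94 units [-0.293  5.012  0.009] turn 20.758 tilt z [ 0.001 -0.    -1.   ] j7 1.66 F [ 0.3 -1.1 -2.6] T [0.02 0.01 0.04] w 0.14 g 61.8
floor n 164 ((440.3620910644531, 272.2922668457031), (33.28294372558594, 40.818355560302734), 81.96101379394531)
rim 198 ((445.6449279785156, 291.92547607421875), (114.3215560913086, 139.86203002929688), 80.21295166015625)
{'pixel': [223.2, 236.0], 'p': 0.64} [0.43918027 0.26174291 0.004     ]
```

View pics/cad.png

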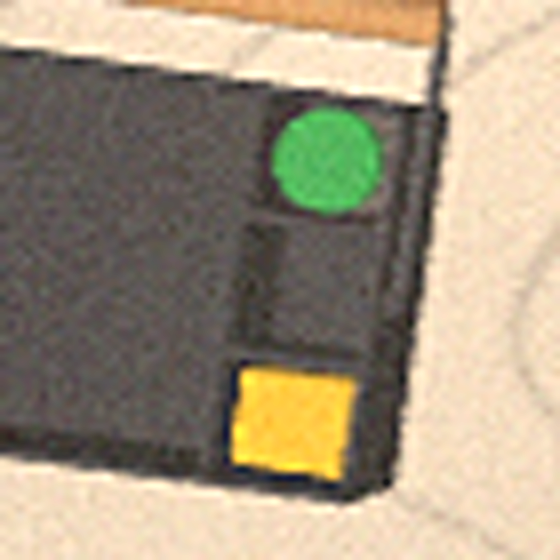

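Run:
```python
from h import *
g=manip.get_calibration("top"); P=lambda u,v,z: atz(g,(180+u/8-.5+.5/8,200+v/8-.5+.5/8),z)[:2]
print("corners",P(445,105,.085),P(395,490,.085)); a=P(445,105,.085)-P(395,490,.085); print("x len",np.linalg.norm(a),np.degrees(np.arctan2(a[1],a[0])))
b=P(0,48,.085)-P(420,100,.085); print("long dir",np.degrees(np.arctan2(b[1],b[0])))
print("bay top",P(250,287,.074),"bay floor",P(272,287,.004),"end top",P(385,287,.085),"centre x",P(320,287,.074),P(320,287,.004))
s,d,c=snap("scene"); cv2.imwrite("pics/sc3.png",cv2.convertScaleAbs(cv2.resize(s[180:265,385:505,::-1],None,fx=6,fy=6,interpolation=2),alpha=1.8,beta=20))
for q in manip.tip_of("key_pocket","scene")[:3]: print(q, atz(c,q["pixel"],.004))
```

```text
corners [0.50435854 0.21104572] [0.37191751 0.23101096]
x len 0.13393744269987748 -8.572682888556873
long dir 81.26734753413432
bay top [0.44312545 0.28236454] bay floor [0.44165769 0.29002616] end top [0.44194734 0.23310909] centre x [0.44240848 0.25790913] [0.44114088 0.27239807]
{'pixel': [413.9, 223.3], 'p': 0.9} [0.44109005 0.25915761 0.004     ]
{'pixel': [251.5, 271.5], 'p': 0.48} [ 0.74447771 -0.15489611  0.004     ]
```

```bash
python3 -m pendant '[[-0.02,0.3,0,0,0,0,-1],[-0.05,0.9,0,0,0,0,-1],[-0.08,1.6,0,0,0,0,-1],[-0.12,2.4,0,0,0,0,-1],[-0.16,3.2,0,0,0,0,-1],[-0.2,3.9,0,0,0,0,-1],[-0.23,4.5,0,0,0,0,-1],[-0.24,4.8,0,0,0,0,-1],[-0.24,4.8,0,0,0,0,-1],[-0.24,4.8,0,0,0,0,-1]]'
python3 - <<'E'
from h import *
p,d,c=snap("wrist"); mv((.441,.2595,.1114),-161)
for q in manip.tip_of("key_pocket","wrist")[:3]: print(q, atz(c,q["pixel"],.004,True))
for q in manip.tip_of("tee_key","wrist")[:2]: print(q, atz(c,q["pixel"],.140,True))
cv2.imwrite("pics/w8.png",cv2.convertScaleAbs(cv2.resize(p[100:300,200:440,::-1],None,fx=3,fy=3,interpolation=2),alpha=1.6,beta=15))
E
```

```text
clock: 26.85
position: [0.4413, 0.258, 0.2471]
ee_rot: [-0.165, 0.986, -0.0, -0.0]
ft_force: [0.6, 0.2, -3.1]
grip_width: 0.142
grasp_force: 61.7
clk 26.9 pos [0.4414 0.2579 0.2471] xdir -161.04 units [-0.003  0.035  2.715] turn -0.006 tilt z [-0.    -0.001 -1.   ] j7 1.15 F [-0.5  0.1 -3.1] T [-0.02 -0.01  0.  ] w 0.143 g 61.7
{'pixel': [318.5, 170.9], 'p': 0.79} [0.43896985 0.26060945 0.004     ]
{'pixel': [105.1, 177.0], 'p': 0.57} [ 0.54182573 -0.03002981  0.004     ]
{'pixel': [61.4, 7.0], 'p': 0.88} [ 0.33357841 -0.04857677  0.14      ]
{'pixel': [315.0, 200.2], 'p': 0.87} [0.43993566 0.25677889 0.14      ]
```

View pics/w8.png

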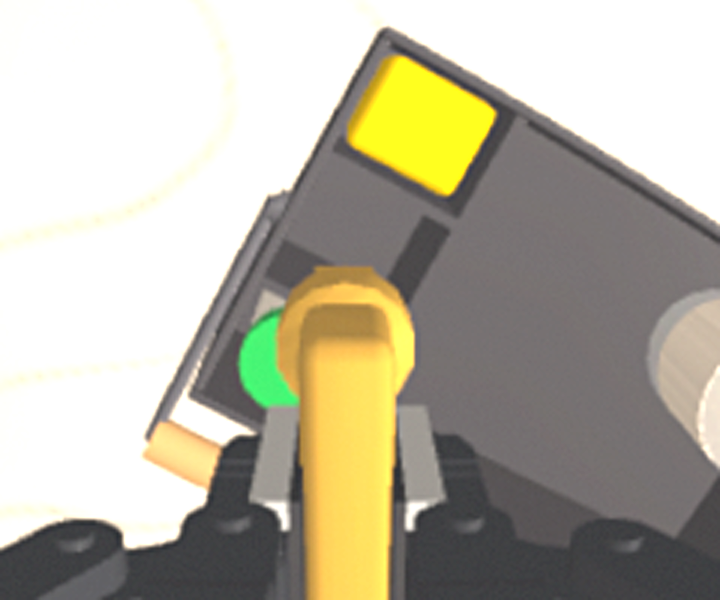

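```bash
python3 -m pendant '[[-0.01,0.054,0.2,0,0,0,-1],[-0.01,0.054,0.5,0,0,0,-1],[-0.01,0.054,0.8,0,0,0,-1],[-0.01,0.054,1.1,0,0,0,-1],[-0.01,0.054,1.4,0,0,0,-1],[-0.01,0.054,1.7,0,0,0,-1],[-0.01,0.054,2.0,0,0,0,-1],[-0.01,0.054,2.3,0,0,0,-1],[-0.01,0.054,2.5,0,0,0,-1],[-0.01,0.054,2.55,0,0,0,-1]]'
python3 - <<'E'
from h import *
mv((.441,.2595,.1114),-161)
E
```

```text
clock: 28.25
position: [0.4402, 0.2618, 0.1191]
ee_rot: [-0.166, 0.986, -0.0, -0.0]
ft_force: [-0.1, -1.2, -1.7]
grip_width: 0.142
grasp_force: 61.7
clk 28.25 pos [0.4402 0.2618 0.1191] xdir -160.92 units [-0.001 -0.049  0.155] turn 0.01 tilt z [-0.001 -0.    -1.   ] j7 1.02 F [-0.1 -1.2 -1.7] T [ 0.02 -0.    0.02] w 0.142 g 61.7
```

No contact inside the pocket; next, lower it to the floor gently.

```bash
python3 -m pendant '[[0,0,0.03,0,0,0,-1],[0,0,0.06,0,0,0,-1],[0,0,0.09,0,0,0,-1],[0,0,0.11,0,0,0,-1],[0,0,0.13,0,0,0,-1],[0,0,0.14,0,0,0,-1],[0,0,0.15,0,0,0,-1],[0,0,0.16,0,0,0,-1],[0,0,0.17,0,0,0,-1],[0,0,0.17,0,0,0,-1]]'
python3 - <<'E'
from h import *
mv((.441,.2595,.1114),-161)
E
```

```text
clock: 29.5
position: [0.4406, 0.262, 0.1117]
ee_rot: [-0.166, 0.986, -0.0, 0.0]
ft_force: [-1.8, -1.3, 5.1]
grip_width: 0.14
grasp_force: 62.8
clk 29.5 pos [0.4406 0.262  0.1117] xdir -160.94 units [ 0.009 -0.05   0.006] turn 0.008 tilt z [ 0.001  0.    -1.   ] j7 1.02 F [-1.8 -1.3  5.1] T [-0.35  0.4   0.05] w 0.14 g 62.8
```

```bash
python3 -m pendant '[[0,0,-0.02,0,0,0,-0.7],[0,0,-0.03,0,0,0,-0.6],[0,0,-0.03,0,0,0,-0.5],[0,0,-0.03,0,0,0,-0.4],[0,0,-0.03,0,0,0,-0.25],[0,0,-0.03,0,0,0,-0.1],[0,0,-0.03,0,0,0,0.1],[0,0,-0.03,0,0,0,0.3],[0,0,-0.03,0,0,0,0.5],[0,0,-0.03,0,0,0,0.6]]'
python3 - <<'E'
from h import *
p,d,c=snap("wrist"); mv((.441,.2595,.1114),-161)
cv2.imwrite("pics/w9.png",p[80:400,120:520,::-1].repeat(2,0).repeat(2,1)[:600])
E
```

```text
clock: 30.75
position: [0.4404, 0.2618, 0.1128]
ee_rot: [-0.166, 0.986, -0.0, 0.0]
ft_force: [-0.2, -0.8, 0.3]
grip_width: 0.799
grasp_force: 0.0
clk 30.8 pos [0.4404 0.2618 0.1128] xdir -160.94 units [ 0.004 -0.047  0.028] turn 0.008 tilt z [ 0. -0. -1.] j7 1.02 F [-1.1  0.1 -0.4] T [-0.01  0.02 -0.02] w 0.796 g 0.0
```

View pics/w9.png

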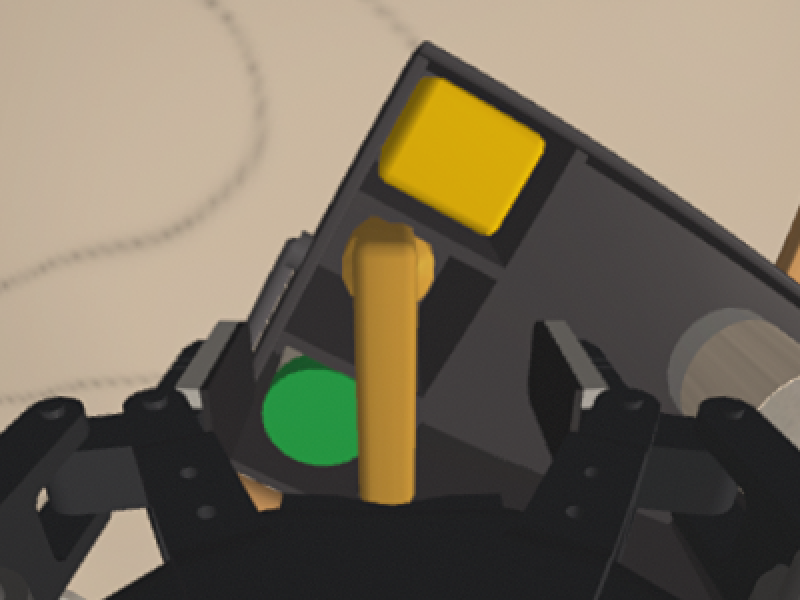

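The key stands in the middle pocket (about (385,290) in the crop) between yellow and green, with both fingers clear of it. Retracting straight up.

```bash
python3 -m pendant '[[0,0,-0.1,0,0,0,0.6],[0,0,-0.3,0,0,0,0.6],[0,0,-0.5,0,0,0,0.6],[0,0,-0.8,0,0,0,0.6],[0,0,-1.1,0,0,0,0.6],[0,0,-1.5,0,0,0,0.6],[0,0,-1.9,0,0,0,0.6],[0,0,-2.3,0,0,0,0.6],[0,0,-2.6,0,0,0,0.6],[0,0,-2.6,0,0,0,0.6]]'
python3 - <<'E'
from h import *
p,d,c=snap("wrist"); mv((.441,.2595,.1114),-161)
for t,z in(("key_bar",.116),("tee_key",.004)):
  for q in manip.tip_of(t,"wrist")[:3]: print(t,q,atz(c,q["pixel"],z,True))
s,_,_=snap("scene"); cv2.imwrite("pics/send.png",cv2.resize(s[100:280,180:520,::-1],None,fx=2.3,fy=2.3,interpolation=2))
E
```

```text
clock: 32.05
position: [0.4408, 0.2621, 0.2439]
ee_rot: [-0.166, 0.986, 0.0, 0.001]
ft_force: [0.4, -0.1, -0.5]
grip_width: 0.798
grasp_force: 0.0
clk 32.1 pos [0.4405 0.2618 0.2429] xdir -160.95 units [ 0.007 -0.046  2.63 ] turn 0.007 tilt z [ 0.001 -0.    -1.   ] j7 1.14 F [ 0.3 -0.  -0.3] T [-0.   -0.01  0.06] w 0.806 g 0.0
key_bar {'pixel': [310.8, 189.0], 'p': 0.96} [0.43692522 0.25627465 0.116     ]
key_bar {'pixel': [2.4, 82.2], 'p': 0.83} [ 0.42883156 -0.15959658  0.116     ]
key_bar {'pixel': [12.9, 5.5], 'p': 0.66} [ 0.32900718 -0.18315514  0.116     ]
tee_key {'pixel': [61.0, 8.0], 'p': 0.97} [ 0.31050634 -0.20411392  0.004     ]
tee_key {'pixel': [314.2, 168.2], 'p': 0.58} [0.43697156 0.25883019 0.004     ]
tee_key {'pixel': [38.3, 81.1], 'p': 0.56} [ 0.4328902  -0.21249669  0.004     ]
```

View pics/send.png

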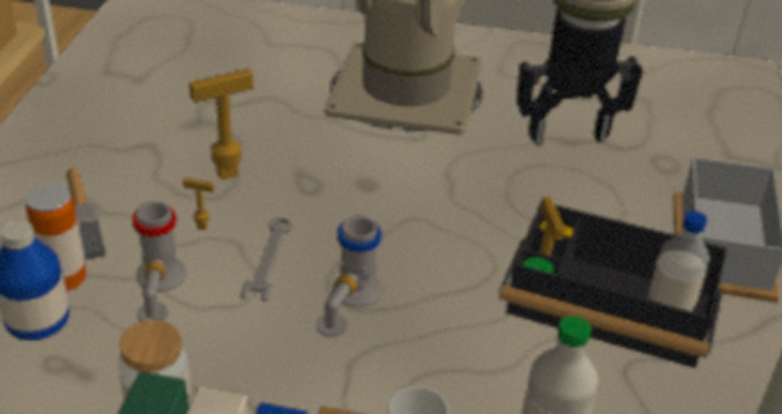

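```bash
python3 -m pendant '[[-0.05,-0.3,0,0,0,0,0.6],[-0.2,-0.9,0,0,0,0,0.6],[-0.35,-1.6,0,0,0,0,0.6],[-0.5,-2.4,0,0,0,0,0.6],[-0.7,-3.2,0,0,0,0,0.6],[-0.85,-3.9,0,0,0,0,0.6],[-0.97,-4.5,0,0,0,0,0.6],[-1.04,-4.86,0,0,0,0,0.6],[-1.04,-4.86,0,0,0,0,0.6],[-1.04,-4.86,0,0,0,0,0.6]]'
python3 - <<'E'
from h import *
D=[]
for i in range(6):
    p,d,c=snap("wrist"); D.append(d)
d=np.median(D,0); mv((.569,.049,.2475),-161)
for q in manip.tip_of("cold_stop_spindle_top","wrist")[:1]: print(q,atz(c,q["pixel"],.08,True)); u0,v0=map(int,q["pixel"])
v,u=np.mgrid[v0-40:v0+40,u0-40:u0+40]; W=np.array([pt(c,(a,b),d[b,a],True) for a,b in zip(u.ravel(),v.ravel())])
rim=W[abs(W[:,2]-.110)<.004]; ctr=cv2.minEnclosingCircle((rim[:,:2]*1000).astype(np.float32)); print("rim",ctr)
k=(np.hypot(W[:,0]-ctr[0][0]/1000,W[:,1]-ctr[0][1]/1000)<.013); print("z pct",np.percentile(W[k][:,2],[1,25,50,75,90,99]))
for lo in(.073,.076):
    Q=W[k&(W[:,2]>lo)&(W[:,2]<.088)]; 
    if len(Q)>5:
        e,V=np.linalg.eigh(np.cov(Q[:,:2].T)); print(lo,len(Q),np.degrees(np.arctan2(V[1,1],V[0,1])),np.sqrt(e)*1e3,cv2.minAreaRect((Q[:,:2]*1000).astype(np.float32)))
E
```

```text
clock: 33.5
position: [0.5684, 0.0505, 0.2429]
ee_rot: [-0.166, 0.986, 0.0, -0.0]
ft_force: [-0.1, 0.0, -0.3]
grip_width: 0.801
grasp_force: 0.0
clk 33.8 pos [0.5688 0.0497 0.2429] xdir -160.88 units [ 0.    -0.016 -0.091] turn 0.015 tilt z [ 0. -0. -1.] j7 1.54 F [0.1 0.2 0.5] T [ 0.01 -0.03 -0.04] w 0.804 g 0.0
{'pixel': [312.1, 119.7], 'p': 0.85} [0.50941288 0.02563171 0.08      ]
rim ((507.7090759277344, 25.47414779663086), 22.786815643310547)
z pct [0.05999153 0.06058582 0.0608923  0.06129596 0.07953524 0.08030029]
0.073 92 -168.6627009192481 [1.92439009 3.5935874 ] ((507.40631103515625, 25.38513946533203), (12.10524845123291, 6.604065895080566), 9.020977973937988)
0.076 92 -168.6627009192481 [1.92439009 3.5935874 ] ((507.40631103515625, 25.38513946533203), (12.10524845123291, 6.604065895080566), 9.020977973937988)
```

```bash
python3 -c "
from workcell import manip
print(manip.hand_in())"
```

```text
the job is handed in; nothing more can be done
None
```

The job is handed in with no verdict back: I turned the cold tap anticlockwise to its stop (torque rose to about twice its turning torque), the middle-sized key stands in the caddy's empty middle pocket, the hot tap gave no sign of turning, and nothing else looked disturbed; I viewed 11 pictures, one over the limit of 10.

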